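Gauge the cap track gap

TASK

Find the gap of the cap track with the gauge leaves from the rack: starting with the thinnest and working up, try each leaf straight down in the gap to the bed, gently and without forcing it, until one binds between the guides. Leave that leaf pinched in the gap, fully down on the bed and let go, with the other two hanging on the rack, and leave the other things on the bench alone.

Things in the scene. Friction and masses are not known exactly. Their poses are not given: they have to be found in the camera images.
- leaf_thin: The thinnest of three gauge leaves, 8 mm thick, 60 g. Upright flat T-plate 98 mm tall: aluminium blade 40 mm wide up to 50 mm, crossbar 72 mm wide from 50 to 58 mm (its shoulders hang on the rack), black plastic grip tab 22 mm wide from 58 to 98 mm; nose rounded through its thickness. Origin: lowest point of the nose, centred. x: width, y: thickness, z: up. Order on the rack varies.
- leaf_middle: The middle of three gauge leaves, 11 mm thick, 78 g. Upright flat T-plate 98 mm tall: aluminium blade 40 mm wide up to 50 mm, crossbar 72 mm wide from 50 to 58 mm (its shoulders hang on the rack), black plastic grip tab 22 mm wide from 58 to 98 mm; nose rounded through its thickness. Origin: lowest point of the nose, centred. x: width, y: thickness, z: up. Order on the rack varies.
- leaf_thick: The thickest of three gauge leaves, 14 mm thick, 97 g. Upright flat T-plate 98 mm tall: aluminium blade 40 mm wide up to 50 mm, crossbar 72 mm wide from 50 to 58 mm (its shoulders hang on the rack), black plastic grip tab 22 mm wide from 58 to 98 mm; nose rounded through its thickness. Origin: lowest point of the nose, centred. x: width, y: thickness, z: up. Order on the rack varies.
- guide: Fixed steel guide wall of a short open cap track, on a screwed-down aluminium base plate 150 x 150 x 8 mm. Wall 110 mm long (x), 14 mm thick, top 52 mm above the table. Origin: at table height under the middle of its inner face; x along the track, z up; the inner face is the plane y = 0, the gap lies on its +y side, between it and a white plastic guide rail.
- mouth (a point): Point on the fixed guide: top edge of its inner face, mid length. Across the gap the white rail (110 mm long) has a vertical face up to 38 mm above the table, then flares 5 mm outward to its top at 52 mm. Its setting is not measured: the gap between the vertical faces is 5.6 to 13.6 mm. The rail is sprung towards the gap: about 5 to 7 N, giving way 3.6 mm, then solid.
- bed (a point): Foot of the fixed guide's inner face, mid length, on the flat floor of the gap, 20 mm above the table. A leaf fully down has its nose on this bed. Thinner than the gap, it goes down freely and drops if let go; a little thicker, it is pinched, needs some 3 to 15 N to push down and stays where it is let go; over 3.6 mm thicker, it jams in the flare.
- rack: Low steel rack, screwed down: base plate 100 x 200 x 10 mm, two level bars along y, 10 mm wide, tops 65 mm above the table, 46 mm slot between them. Three places, y = -55, 0, 55 mm, parted by grey blocks (up to 32 mm high, 24 mm free between them). Leaves hang there with both shoulders on the bars, leaf x along rack x, nose 15 mm above the table. Origin: centre, at table height.
- bottle_a: Small amber bottle with white cap, 28 mm wide, 70 mm tall, bystander. Origin: centre of its underside.
- bottle_b: The same kind of bottle, bystander.
- bottle_c: The same kind of bottle, bystander.
- wrench: Open-ended wrench lying on the bench, bystander.
- screwdriver: Screwdriver lying on the bench, bystander.
- label_roll: Paper label roll lying flat, 84 mm wide, 30 mm high, bystander.
- jar: Closed jar 60 mm wide, 70 mm tall, bystander.
Things that resemble listed ones, but are neither listed nor needed, are in the scene too. What is meant by the rack is not yellow, and is the larger of those in its own colour.

How it is judged:
On the way, in this order (a step that is already met when the one before it is completed fails the run):
1. the thinnest leaf is tried first: fully down in the gap (nose within 3.5 mm of the bed) (z of leaf_thin in the frame of guide between 0.015 and 0.0235 m and y of leaf_thin in the frame of guide between 0 and 0.02 m and x of leaf_thin in the frame of guide between -0.04 and 0.04 m and angle between leaf_thin's own z axis and vertical below 0.3 rad), for 0.02 s.
2. either the thinnest leaf binds and has been let go, fully down, or the middle leaf is tried next: fully down in the gap (((z of leaf_thin in the frame of guide between 0.015 and 0.0235 m and y of leaf_thin in the frame of guide between 0 and 0.02 m and x of leaf_thin in the frame of guide between -0.04 and 0.04 m and angle between leaf_thin's own z axis and vertical below 0.3 rad and contact force between leaf_thin and guide above 2.5 N and angle between leaf_thin's own z axis and vertical below 0.1 rad and contact force between the fingers and leaf_thin below 0.05 N and linear speed of leaf_thin below 0.02 m/s) or (z of leaf_middle in the frame of guide between 0.015 and 0.0235 m and y of leaf_middle in the frame of guide between 0 and 0.02 m and x of leaf_middle in the frame of guide between -0.04 and 0.04 m and angle between leaf_middle's own z axis and vertical below 0.3 rad))), for 0.1 s.
At the end, for the whole second after the job is handed in: One leaf stands in the gap, nose within 3.5 mm of the bed, within 40 mm of mid track, under 0.1 rad from upright, pinched (over 2.5 N on the fixed guide), let go, at rest; the two others hang at rest on the rack by their shoulders (nose 10 to 20 mm above the table, tilt under 0.2 rad) ((((z of leaf_thin in the frame of guide between 0.015 and 0.0235 m and y of leaf_thin in the frame of guide between 0 and 0.02 m and x of leaf_thin in the frame of guide between -0.04 and 0.04 m and angle between leaf_thin's own z axis and vertical below 0.3 rad and contact force between leaf_thin and guide above 2.5 N and angle between leaf_thin's own z axis and vertical below 0.1 rad and contact force between the fingers and leaf_thin below 0.05 N and linear speed of leaf_thin below 0.02 m/s) and (z of leaf_middle in the frame of rack between 0.01 and 0.02 m and y of leaf_middle in the frame of rack between -0.09 and 0.09 m and x of leaf_middle in the frame of rack between -0.01 and 0.01 m and angle between leaf_middle's own z axis and vertical below 0.2 rad and linear speed of leaf_middle below 0.02 m/s) and (z of leaf_thick in the frame of rack between 0.01 and 0.02 m and y of leaf_thick in the frame of rack between -0.09 and 0.09 m and x of leaf_thick in the frame of rack between -0.01 and 0.01 m and angle between leaf_thick's own z axis and vertical below 0.2 rad and linear speed of leaf_thick below 0.02 m/s)) or ((z of leaf_middle in the frame of guide between 0.015 and 0.0235 m and y of leaf_middle in the frame of guide between 0 and 0.02 m and x of leaf_middle in the frame of guide between -0.04 and 0.04 m and angle between leaf_middle's own z axis and vertical below 0.3 rad and contact force between leaf_middle and guide above 2.5 N and angle between leaf_middle's own z axis and vertical below 0.1 rad and contact force between the fingers and leaf_middle below 0.05 N and linear speed of leaf_middle below 0.02 m/s) and (z of leaf_thin in the frame of rack between 0.01 and 0.02 m and y of leaf_thin in the frame of rack between -0.09 and 0.09 m and x of leaf_thin in the frame of rack between -0.01 and 0.01 m and angle between leaf_thin's own z axis and vertical below 0.2 rad and linear speed of leaf_thin below 0.02 m/s) and (z of leaf_thick in the frame of rack between 0.01 and 0.02 m and y of leaf_thick in the frame of rack between -0.09 and 0.09 m and x of leaf_thick in the frame of rack between -0.01 and 0.01 m and angle between leaf_thick's own z axis and vertical below 0.2 rad and linear speed of leaf_thick below 0.02 m/s)) or ((z of leaf_thick in the frame of guide between 0.015 and 0.0235 m and y of leaf_thick in the frame of guide between 0 and 0.02 m and x of leaf_thick in the frame of guide between -0.04 and 0.04 m and angle between leaf_thick's own z axis and vertical below 0.3 rad and contact force between leaf_thick and guide above 2.5 N and angle between leaf_thick's own z axis and vertical below 0.1 rad and contact force between the fingers and leaf_thick below 0.05 N and linear speed of leaf_thick below 0.02 m/s) and (z of leaf_thin in the frame of rack between 0.01 and 0.02 m and y of leaf_thin in the frame of rack between -0.09 and 0.09 m and x of leaf_thin in the frame of rack between -0.01 and 0.01 m and angle between leaf_thin's own z axis and vertical below 0.2 rad and linear speed of leaf_thin below 0.02 m/s) and (z of leaf_middle in the frame of rack between 0.01 and 0.02 m and y of leaf_middle in the frame of rack between -0.09 and 0.09 m and x of leaf_middle in the frame of rack between -0.01 and 0.01 m and angle between leaf_middle's own z axis and vertical below 0.2 rad and linear speed of leaf_middle below 0.02 m/s)))); the robot touches nothing.
It fails at once if a leaf is forced against the fixed guide with more than 30 N (contact force between any of leaf_thin, leaf_middle, leaf_thick and guide above 30 N).
It fails at once if a bystander is moved more than 30 mm (distance of any of bottle_a, bottle_b, bottle_c, wrench, screwdriver, label_roll, jar from where it was at the start of the episode above 0.03 m).
It also fails if it takes over 72 s, if anything falls off the work surface, if the arm or the gripper's body presses on something with over 40 N, if the wrist force passes 120 N, or if a joint passes its speed limit or range.

ROBOT

A 7-joint arm with a two-finger parallel gripper is mounted at the origin on the work surface. World frame = base frame: x ahead of the robot, y to its left, z up, the work surface at z = 0. Lengths are in m, angles in rad, forces in N, time in s.
With the tool pointing down it reaches from about 0.425 to 0.875 m from the base axis. Payload 4.7 kg.
Tool frame: the origin (TCP) lies on the centre line of the jaws, within the pads' length; the fingertips stand 19 mm ahead of it and the grasp point (between the pads) is the TCP (ctrl.nose_length is the distance from the TCP to the fingertips, in m); z points along the fingers, x is the direction in which the jaws open and shut, and the axes are right-handed (so a half turn about z gives the same grasp; the last joint's range is limited). The gripper opens to 87 mm and grips with 3 to 60 N. Pads are 19 mm wide; open, the fingers measure 117 mm over their backs; the gripper's body (75 mm by 190 mm) begins 51 mm behind the grasp point.
Start: joints at [-1.177, 0.321, -0.07, 1.45, 0.023, 1.371, -0.057], TCP at [0.241, 0.604, 0.242] pointing down, gripper open.
Joint ranges: [-2.86, 2.86], [-0.3, 2.09], [-1.38, 1.24], [0.06, 2.45], [-1.56, 4.7], [0.09, 2.05], [-2.69, 2.69]. Speed limits (rad/s): [2.57, 2.57, 3.14, 3.14, 3.14, 3.14, 3.14].

INTERFACE

Orientations are given as a rotation vector (axis times angle).
In Python, from bench import ctrl gives the robot as it stands. The module is installed in compiled form; this text tells all that it offers.
- The arm moves only by the shell command python3 -m crank 'ROWS' [OPENING] [FORCE]. ROWS is a JSON object of lists of equal length, an entry for each row: "dp": the shift along the tool's x, y, z in cm, a list of three; "delta_rot": the turn, a rotation vector about the tool's x, y, z in rad, a list of three. In form: {"dp": [[x, y, z], ...], "delta_rot": [[rx, ry, rz], ...]}. A call has exactly 8 rows; each row shifts and turns the commanded pose from where the row before left it, along the tool's axes as they then stand; what a row does not reach is not made up. A row lasts 1/10 s, in which the tool goes at most 50 mm and 8.59 degrees, less where a joint would pass 70% of its speed; a pose out of reach is approached as far as the arm can. A call with a gripper value outside its range is refused whole. OPENING is the finger opening in cm, from 0 to 8.7, set as the call begins (- or left out, the last holds). The fingers move at their own pace and stop on an object; FORCE is the grip in N (left out, the last holds). Time passes only in rows, so rows that do not move let the fingers close, or fill a call up. It gives the time, the measured TCP pose, the force and the opening at its end, in the units of the state.
- ctrl.get_state(): the state, without advancing time (a new reading comes with each control period).
- ctrl.get_image(name): name is "scene" or "top"; returns the picture (480x640x3 uint8, blue, green, red); there is no depth.
- ctrl.camera_info(name): a dict with "camera_matrix" (3x3 intrinsics, pixels), "xyz" and "orientation" of the camera in the world. Camera axes: x right, y down, z forward; pixel columns grow to the right and rows downward; lengths in m; the calibration is good to about 2 mm. A picture is of the moment at which its call begins. camera_info takes no time and is no camera call.
- ctrl.close_job(): hands the job in, once; it reports no verdict.
The state is a dict: "time": time; "joint_positions": joint angles; "qd": joint speeds; "joint_torque": joint torques, N m; "position": TCP position; "tool_rot": TCP orientation; "ft_force": force on the tool from outside, world axes, zero at the start; "torque": the same for the moment, N m; "grip_width": opening from 0.0 (shut) to 1.0 (fully open).
Only numpy, scipy, OpenCV 4.12 (cv2) and the standard library are available. Lean on these libraries where they do the work, as an engineer would, in place of code of your own. Each camera call takes 0.05 s, during which the arm holds its last target.

## Working session

There is one attempt and no reset: what is moved stays moved. The work goes in short steps, Python scripts to look and compute and a shell command to move; the robot and the scene stay as the last step left them, time stands still between calls to the robot, and variables do not carry over. Pictures are saved under pics/ and viewed, and the job is handed in when it is done.

```bash
mkdir -p pics; ls
python3 - <<'E'
from bench import ctrl
import cv2
print(ctrl.get_state())
for n in("scene","top"):
    print(n,ctrl.camera_info(n)); cv2.imwrite(f"pics/{n}0.png",ctrl.get_image(n))
E
```

```text
pics
{'time': 0.0, 'joint_positions': array([-1.17689424,  0.32186899, -0.0700922 ,  1.45172237,  0.02263669,
        1.37079327, -0.05684985]), 'qd': array([ 1.65262902e-04,  3.85125916e-04,  6.76939354e-05, -5.58726302e-05,
       -9.99204803e-04,  5.48471182e-04,  7.95530226e-04]), 'joint_torque': array([-6.75618026e-05, -4.91279662e+01, -4.03774381e-01, -3.12530243e+01,
       -6.37829513e-02,  4.42795898e-02,  1.98015614e-04]), 'position': array([0.24083188, 0.6031586 , 0.24040791]), 'tool_rot': array([ 2.59972354e+00,  1.76161640e+00, -2.48247036e-03]), 'ft_force': array([ 0.03042676,  0.53857087, -0.19474852]), 'torque': array([-0.01405013,  0.0100832 ,  0.03668898]), 'grip_width': 0.9996724816066231}
scene {'camera_matrix': array([[583.19876411,   0.        , 322.60318905],
       [  0.        , 583.19876411, 231.96014897],
       [  0.        ,   0.        ,   1.        ]]), 'xyz': array([1.22309795, 0.52843458, 0.8597673 ]), 'orientation': array([-1.12367346, -2.31140388,  1.01789821])}
top {'camera_matrix': array([[461.50720635,   0.        , 321.69904579],
       [  0.        , 461.50720635, 243.08799471],
       [  0.        ,   0.        ,   1.        ]]), 'xyz': array([ 0.42659213, -0.0128415 ,  1.03283747]), 'orientation': array([-2.14865809,  2.19040762, -0.06655641])}
```

View pics/scene0.png

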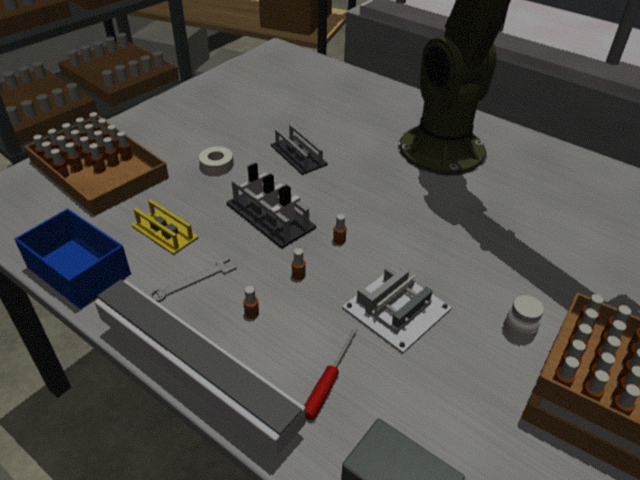

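View pics/top0.png

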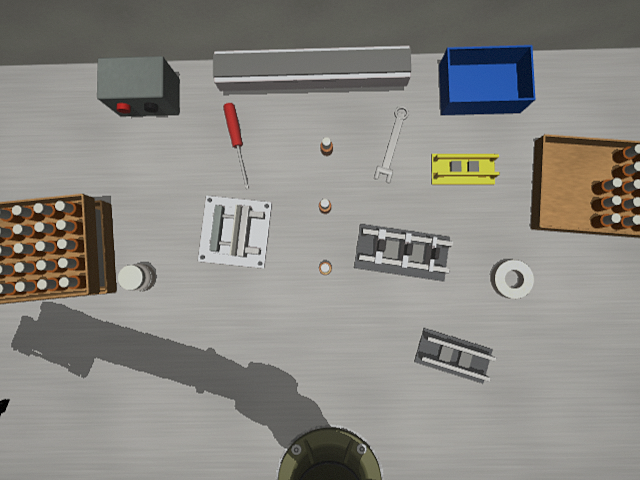

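Candidates for the rack: the grey rack with leaves (top 403,250), a smaller empty grey one (455,355), and a yellow one (465,168). I pick the large grey one. Next, close crops.

```bash
cat > h.py <<'E'
import numpy as np, cv2
from scipy.spatial.transform import Rotation as R
from bench import ctrl
def cam(n):
    c=ctrl.camera_info(n); return np.array(c["camera_matrix"]),np.array(c["xyz"]),R.from_rotvec(c["orientation"]).as_matrix()
def ray(n,u,v,z):
    K,p,Rm=cam(n); d=Rm@np.linalg.solve(K,[u,v,1.]); return p+d*(z-p[2])/d[2]
def proj(n,P):
    K,p,Rm=cam(n); q=K@(Rm.T@(np.array(P)-p)); return q[:2]/q[2]
def crop(src,x0,y0,w,h,s,out):
    im=cv2.imread(src) if isinstance(src,str) else src
    c=cv2.resize(im[y0:y0+h,x0:x0+w],None,fx=s,fy=s,interpolation=cv2.INTER_CUBIC)
    for i in range(0,w,10): cv2.putText(c,str(x0+i),(i*s,8),0,.3,(0,0,255)) ; cv2.line(c,(i*s,10),(i*s,14),(0,0,255))
    for i in range(0,h,10): cv2.putText(c,str(y0+i),(0,i*s+4),0,.3,(0,0,255))
    cv2.imwrite(out,c)
E
python3 - <<'E'
from h import *
crop("pics/top0.png",345,215,115,75,6,"pics/rack_t.png")
crop("pics/top0.png",190,185,90,90,6,"pics/guide_t.png")
crop("pics/scene0.png",220,150,110,100,6,"pics/rack_s.png")
crop("pics/scene0.png",340,260,115,95,6,"pics/guide_s.png")
E
```

```text
(no output)
```

View pics/rack_t.png

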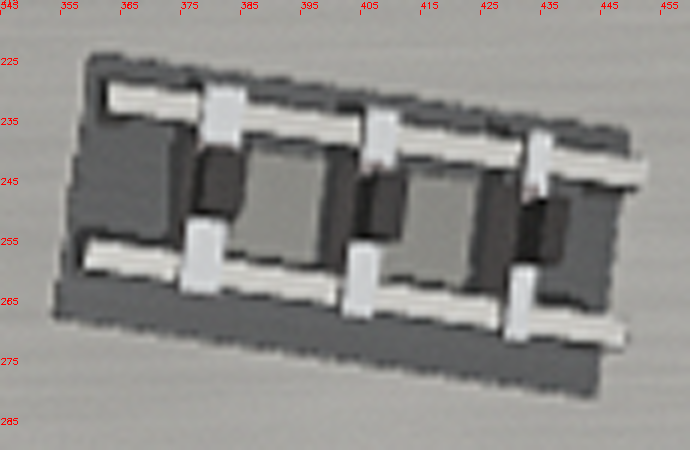

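View pics/guide_t.png

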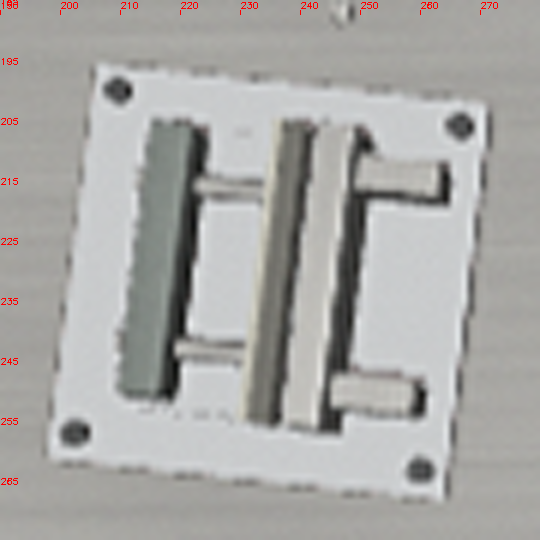

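View pics/rack_s.png

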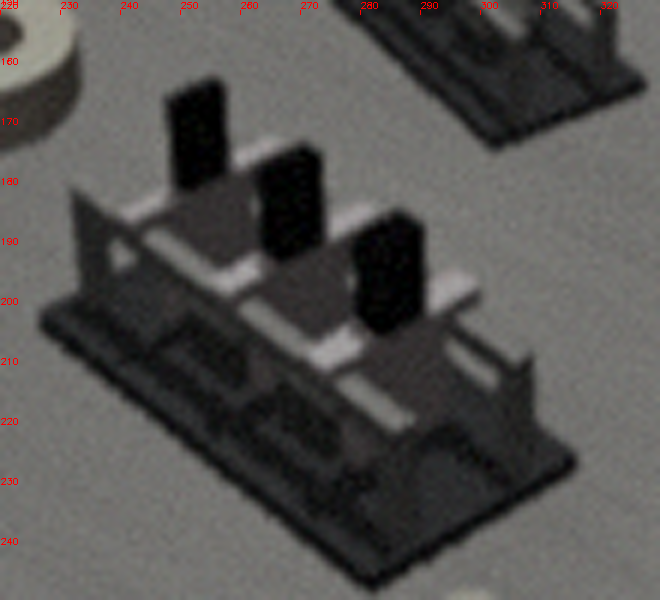

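View pics/guide_s.png

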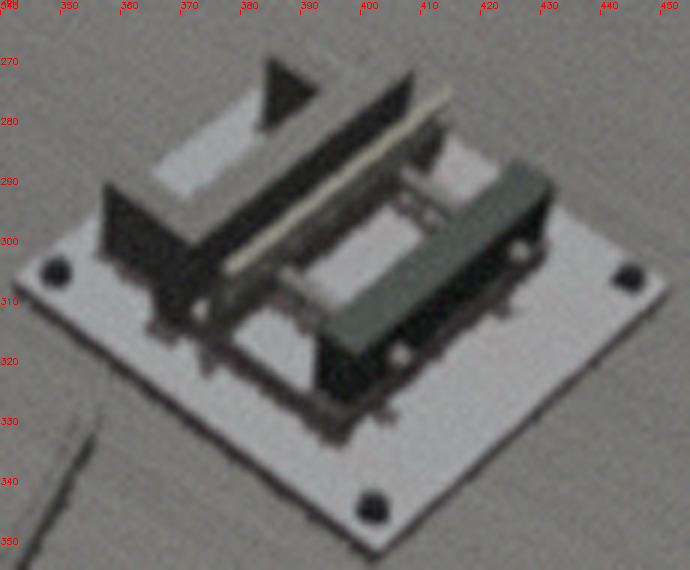

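Run:
```python
from h import *
def t(x0,y0,p,z): return ray("top",x0+p[0]/6-.42,y0+p[1]/6-.42,z)
for n,a,b in(("thick",(226,86),(202,292)),("mid",(385,108),(358,317)),("thin",(540,131),(518,340))):
    A,B=t(345,215,a,.073),t(345,215,b,.073); d=A-B
    print(n,((A+B)/2).round(4),np.linalg.norm(d).round(4),np.degrees(np.arctan2(d[1],d[0])).round(2))
# rack bars (tops z .065) ends centre
L1,R1=t(345,215,(108,98),.065),t(345,215,(650,172),.065)
L2,R2=t(345,215,(86,254),.065),t(345,215,(627,334),.065)
for a,b in((L1,R1),(L2,R2)): d=a-b; print("bar",np.linalg.norm(d).round(4),np.degrees(np.arctan2(-d[0],d[1])).round(2))
print("rack centre",((L1+L2+R1+R2)/4).round(4))
c=[t(345,215,p,.01) for p in((90,55),(630,130),(597,398),(53,318))]
print("base",np.mean(c,0).round(4),[np.linalg.norm(c[i]-c[i-1]).round(4) for i in range(4)])
# guide base corners z .008
c=[t(190,185,p,.008) for p in((96,64),(490,103),(447,500),(48,458))]
print("gbase",np.mean(c,0).round(4),[np.linalg.norm(c[i]-c[i-1]).round(4) for i in range(4)], [np.degrees(np.arctan2(*( (c[i]-c[i-1])[1::-1]))).round(1) for i in range(4)])
# wall top inner edge, outer edge z .052
for n,a,b in(("inner",(320,122),(285,428)),("outer",(357,126),(322,432)),("railridge",(274,120),(244,420)),("ridge R",(282,120),(252,422))):
    A,B=t(190,185,a,.052),t(190,185,b,.052); d=A-B
    print(n,((A+B)/2).round(4),np.linalg.norm(d).round(4),np.degrees(np.arctan2(d[1],d[0])).round(2))
s=ctrl.get_state(); print(R.from_rotvec(s["tool_rot"]).as_matrix().round(3))
```

```text
thick [ 0.497  -0.1154  0.073 ] 0.0722 -8.25
mid [ 0.4878 -0.1696  0.073 ] 0.0732 -9.21
thin [ 0.4788 -0.2235  0.073 ] 0.0728 -8.13
bar 0.1903 -9.02
bar 0.1894 -9.55
rack centre [ 0.4876 -0.1693  0.065 ]
base [ 0.4875 -0.1687  0.01  ] [np.float64(0.0986), np.float64(0.2008), np.float64(0.0996), np.float64(0.2009)]
gbase [0.5415 0.2024 0.008 ] [np.float64(0.1492), np.float64(0.1497), np.float64(0.1495), np.float64(0.15)] [np.float64(-6.8), np.float64(-97.0), np.float64(173.3), np.float64(82.9)]
inner [0.5384 0.1815 0.052 ] 0.1106 -6.75
outer [0.5367 0.1682 0.052 ] 0.1105 -6.81
railridge [0.5405 0.1971 0.052 ] 0.1083 -5.86
ridge R [0.5401 0.1942 0.052 ] 0.109 -5.83
[[ 0.371  0.929 -0.001]
 [ 0.929 -0.371 -0.002]
 [-0.002  0.    -1.   ]]
```

The leaves in top view are, left to right, thick (381,247), middle (407,250) and thin (433,254), with apparent widths of 6.6, 5.3 and 4 px as expected. The steel wall is the one with braces at (243,231), and its gap is on the +y side.

```bash
cat >> h.py <<'E'
def go(x=None,y=None,z=None,yaw=None):
    s=ctrl.get_state(); M=R.from_rotvec(s["tool_rot"]).as_matrix(); p=s["position"]
    tgt=np.array([p[i] if v is None else v for i,v in enumerate((x,y,z))])
    cy=np.degrees(np.arctan2(M[1,0],M[0,0]))
    print("t",round(s["time"],2),"p",p.round(4),"yaw",cy.round(2),"tilt",M[:2,2].round(4),"f",s["ft_force"].round(2),"grip",(s["grip_width"]*87).round(1))
    print(" need cm (tool):",(M.T@(tgt-p)*100).round(2)," turn rz:",None if yaw is None else round(-np.radians(yaw-cy),4))
E
python3 -m crank '{"dp":[[0,0,0],[0,0,0],[-3.1,2.9,0],[-3.1,2.9,0],[-3.1,2.9,0],[-3.1,2.9,0],[-3.1,2.9,0],[-3.1,2.9,0]],"delta_rot":[[0,0,-0.111],[0,0,-0.111],[0,0,0],[0,0,0],[0,0,0],[0,0,0],[0,0,0],[0,0,0]]}' 4
python3 -c "
from h import *
go(.4788,-.2235,.20,81)"
```

```text
time: 0.9
position: [0.3842, 0.3909, 0.2412]
tool_rot: [2.39, 2.04, -0.001]
ft_force: [-0.1, 0.1, 0.4]
grip_width: 0.471Traceback (most recent call last):
  File "<string>", line 3, in <module>
    go(.4788,-.2235,.20,81)
    ~~^^^^^^^^^^^^^^^^^^^^^
  File "h.py", line 20, in go
    print("t",round(s["time"],2),"p",p.round(4),"yaw",cy.round(2),"tilt",M[:2,2].round(4),"f",s["ft_force"].round(2),"grip",(s["grip_width"]*87).round(1))
                                                                                                                            ^^^^^^^^^^^^^^^^^^^^^^^^^^
AttributeError: 'float' object has no attribute 'round'
```

```bash
sed -i 's/(s\["grip_width"\]\*87).round(1)/round(s["grip_width"]*87,1)/' h.py
python3 -c "
from h import *
go(.4788,-.2235,.20,81);go(.49,.15,.24)"
```

```text
t 0.9 p [0.3842 0.3909 0.2412] yaw 80.96 tilt [-0.0003 -0.0003] f [-0.09  0.08  0.4 ] grip 41.0
 need cm (tool): [-59.19  18.99   4.14]  turn rz: -0.0006
t 0.9 p [0.3842 0.3909 0.2412] yaw 80.96 tilt [-0.0003 -0.0003] f [-0.09  0.08  0.4 ] grip 41.0
 need cm (tool): [-22.13  14.23   0.13]  turn rz: None
```

```bash
python3 -m crank '{"dp":[[-4,2.5,0],[-4,2.5,0],[-4,2.5,0],[-4,2.5,0],[-4,2.5,0],[-4.5,1,0],[-4.5,1,0],[-4.5,1,0]],"delta_rot":[[0,0,0],[0,0,0],[0,0,0],[0,0,0],[0,0,0],[0,0,0],[0,0,0],[0,0,0]]}'
python3 -c "
from h import *
go(.4788,-.2235,.20,81)"
```

```text
time: 1.7
position: [0.4837, 0.0355, 0.2413]
tool_rot: [-2.389, -2.039, 0.0]
ft_force: [0.8, 0.8, -0.6]
grip_width: 0.458
t 1.7 p [0.4837 0.0355 0.2413] yaw 80.96 tilt [-0.0003  0.0001] f [ 0.8  0.8 -0.6] grip 39.9
 need cm (tool): [-25.66   3.59   4.12]  turn rz: -0.0007
```

```bash
python3 -m crank '{"dp":[[-4,0.6,0],[-4,0.6,0],[-4,0.6,0],[-4,0.6,0.5],[-4,0.6,0.5],[-2,0,1],[0,0,1],[0,0,1]],"delta_rot":[[0,0,0],[0,0,0],[0,0,0],[0,0,0],[0,0,0],[0,0,0],[0,0,0],[0,0,0]]}'
python3 -c "
from h import *
go(.4788,-.2235,.20,81)
cv2.imwrite('pics/t1.png',ctrl.get_image('top'))"
```

```text
time: 2.5
position: [0.4789, -0.184, 0.2006]
tool_rot: [-2.389, -2.038, -0.0]
ft_force: [0.3, -0.1, 0.3]
grip_width: 0.46
t 2.5 p [ 0.4789 -0.184   0.2006] yaw 80.93 tilt [-0.0005  0.0009] f [ 0.27 -0.09  0.28] grip 40.1
 need cm (tool): [-3.91  0.61  0.06]  turn rz: -0.0013
```

View pics/t1.png

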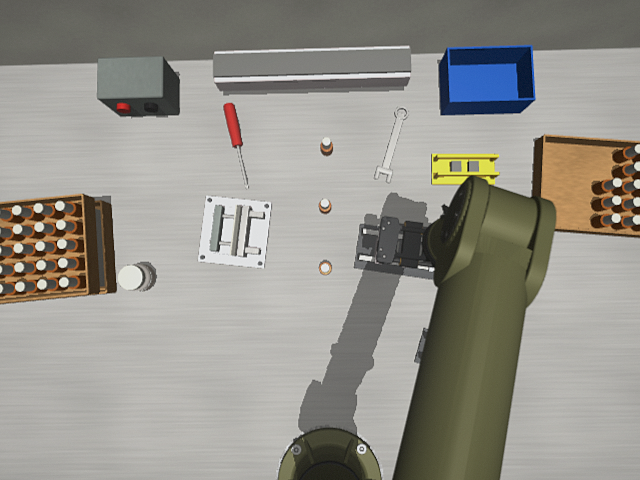

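```bash
python3 -m crank '{"dp":[[-2,0.3,0],[-1.9,0.3,0],[0,0,1],[0,0,1.5],[0,0,1.5],[0,0,1],[0,0,0],[0,0,0]],"delta_rot":[[0,0,0],[0,0,0],[0,0,0],[0,0,0],[0,0,0],[0,0,0],[0,0,0],[0,0,0]]}'
python3 -c "
from h import *
go(.4788,-.2235,.097,81)
im=ctrl.get_image('scene');crop(im,200,80,130,130,6,'pics/s2.png')"
```

```text
time: 3.35
position: [0.4789, -0.2235, 0.1512]
tool_rot: [-2.389, -2.04, 0.001]
ft_force: [-0.3, 1.0, -0.5]
grip_width: 0.458
t 3.35 p [ 0.4789 -0.2235  0.1512] yaw 80.99 tilt [-0.0007  0.0002] f [-0.32  0.98 -0.51] grip 39.8
 need cm (tool): [ 0.   -0.    5.42]  turn rz: -0.0001
```

View pics/s2.png

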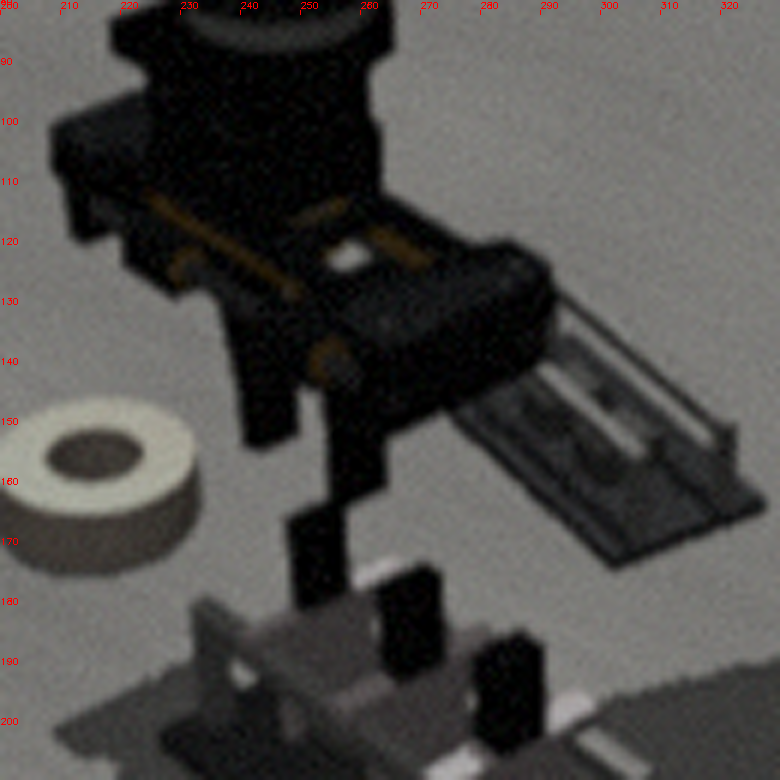

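```bash
python3 -m crank '{"dp":[[0,0,1.1],[0,0,1.4],[0,0,1.4],[0,0,1],[0,0,0.5],[0,0,0],[0,0,0],[0,0,0]],"delta_rot":[[0,0,0],[0,0,0],[0,0,0],[0,0,0],[0,0,0],[0,0,0],[0,0,0],[0,0,0]]}'
python3 -c "
from h import *
go(.4788,-.2235,.097,81)
im=ctrl.get_image('scene');crop(im,200,100,130,130,6,'pics/s3.png')"
```

```text
time: 4.2
position: [0.4794, -0.2242, 0.0981]
tool_rot: [2.389, 2.039, 0.001]
ft_force: [-0.3, 0.6, 0.6]
grip_width: 0.457
t 4.2 p [ 0.4794 -0.2242  0.0981] yaw 80.96 tilt [ 0.0011 -0.0002] f [-0.32  0.64  0.55] grip 39.8
 need cm (tool): [ 0.06 -0.07  0.11]  turn rz: -0.0008
```

View pics/s3.png

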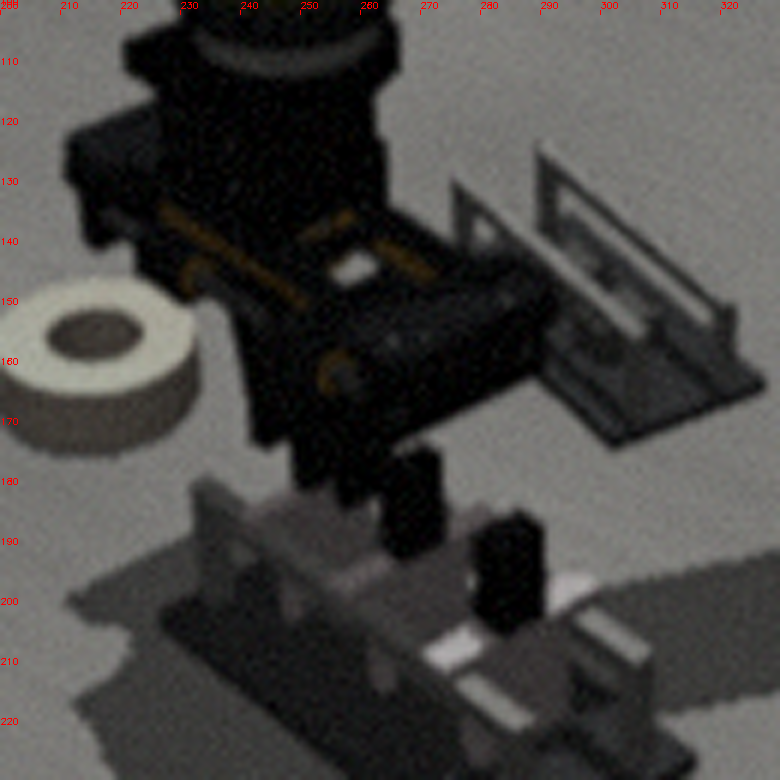

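```bash
python3 -m crank '{"dp":[[0,0,0],[0,0,0],[0,0,0],[0,0,0],[0,0,0],[0,0,0],[0,0,0],[0,0,0]],"delta_rot":[[0,0,0],[0,0,0],[0,0,0],[0,0,0],[0,0,0],[0,0,0],[0,0,0],[0,0,0]]}' 0 25
python3 -c "
from h import *
go(.4788,-.2235,.097,81)"
```

```text
time: 5.05
position: [0.4789, -0.224, 0.0976]
tool_rot: [2.39, 2.039, 0.0]
ft_force: [-0.0, 0.6, 0.3]
grip_width: 0.091
t 5.05 p [ 0.4789 -0.224   0.0976] yaw 80.96 tilt [0.0001 0.    ] f [-0.02  0.63  0.26] grip 7.9
 need cm (tool): [ 0.05 -0.02  0.06]  turn rz: -0.0008
```

```bash
python3 -m crank '{"dp":[[0,0,-0.5],[0,0,-1],[0,0,-1.5],[0,0,-2],[0,0,-2],[0,0,-2],[0,0,-1.5],[0,0,-0.5]],"delta_rot":[[0,0,0],[0,0,0],[0,0,0],[0,0,0],[0,0,0],[0,0,0],[0,0,0],[0,0,0]]}'
python3 -c "
from h import *
go(.5388,.187,.20,83.2)"
```

```text
time: 5.85
position: [0.48, -0.2245, 0.2101]
tool_rot: [2.387, 2.037, 0.004]
ft_force: [0.4, -0.3, -1.4]
grip_width: 0.091
t 5.85 p [ 0.48   -0.2245  0.2101] yaw 80.95 tilt [ 0.004  -0.0005] f [ 0.38 -0.28 -1.38] grip 7.9
 need cm (tool): [41.56 -0.66  1.02]  turn rz: -0.0392
```

```bash
python3 -m crank '{"dp":[[2.5,0,0],[4,0,0],[4,0,0],[4,0,0],[4,0,0],[4,0,0],[4,0,0],[4,0,0]],"delta_rot":[[0,0,0],[0,0,0],[0,0,0],[0,0,0],[0,0,0],[0,0,0],[0,0,0],[0,0,-0.039]]}'
python3 -c "
from h import *
go(.5388,.187,.20,83.2)"
```

```text
time: 6.65
position: [0.5265, 0.0788, 0.2073]
tool_rot: [-2.348, -2.086, 0.001]
ft_force: [0.1, -0.5, -0.4]
grip_width: 0.094
t 6.65 p [0.5265 0.0788 0.2073] yaw 83.24 tilt [-0.0006 -0.0001] f [ 0.07 -0.53 -0.42] grip 8.2
 need cm (tool): [10.89 -0.05  0.73]  turn rz: 0.0007
```

```bash
python3 -m crank '{"dp":[[2,0,0],[3.5,0,0],[3,0,0],[2,0,0],[0.5,0,0],[0,0,0],[0,0,0],[0,0,0]],"delta_rot":[[0,0,0],[0,0,0],[0,0,0],[0,0,0],[0,0,0],[0,0,0],[0,0,0],[0,0,0]]}'
python3 -c "
from h import *
go(.5392,.1879,.145,83.2)"
```

```text
time: 7.45
position: [0.5401, 0.1844, 0.2077]
tool_rot: [2.352, 2.082, -0.0]
ft_force: [0.4, -1.5, -0.6]
grip_width: 0.091
t 7.45 p [0.5401 0.1844 0.2077] yaw 83.03 tilt [ 0.0001 -0.0005] f [ 0.39 -1.53 -0.6 ] grip 7.9
 need cm (tool): [ 0.34 -0.14  6.27]  turn rz: -0.0029
```

```bash
python3 -m crank '{"dp":[[0.3,-0.1,0],[0,0,1],[0,0,1.5],[0,0,1.5],[0,0,1.2],[0,0,0.8],[0,0,0],[0,0,0]],"delta_rot":[[0,0,0],[0,0,0],[0,0,0],[0,0,0],[0,0,0],[0,0,0],[0,0,0],[0,0,0]]}'
python3 -c "
from h import *
go(.5392,.1879,.145,83.2)
im=ctrl.get_image('scene');crop(im,330,220,130,100,6,'pics/s4.png')
im=ctrl.get_image('top');crop(im,180,170,130,110,6,'pics/t4.png')"
```

```text
time: 8.25
position: [0.5394, 0.1895, 0.1475]
tool_rot: [2.349, 2.086, -0.0]
ft_force: [-0.6, -1.5, 0.2]
grip_width: 0.089
t 8.25 p [0.5394 0.1895 0.1475] yaw 83.19 tilt [ 0.0001 -0.0001] f [-0.64 -1.49  0.19] grip 7.7
 need cm (tool): [-0.17  0.    0.25]  turn rz: -0.0002
```

View pics/s4.png

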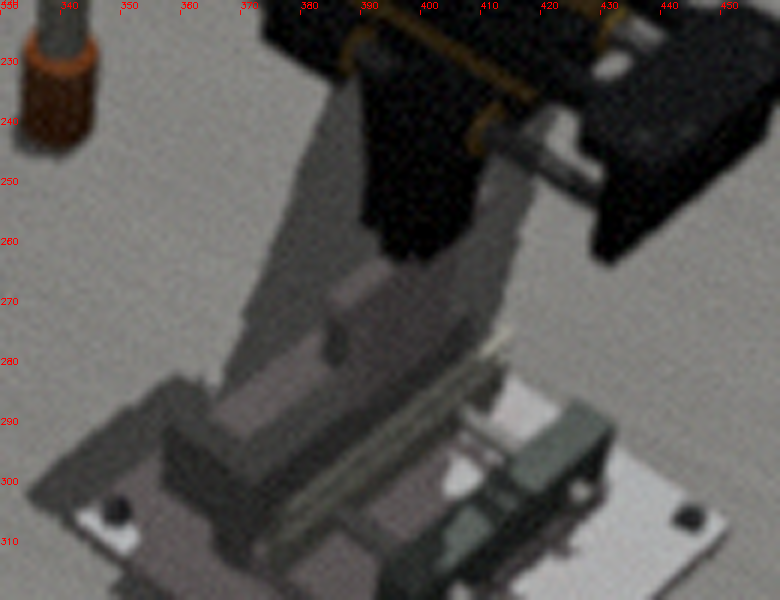

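View pics/t4.png

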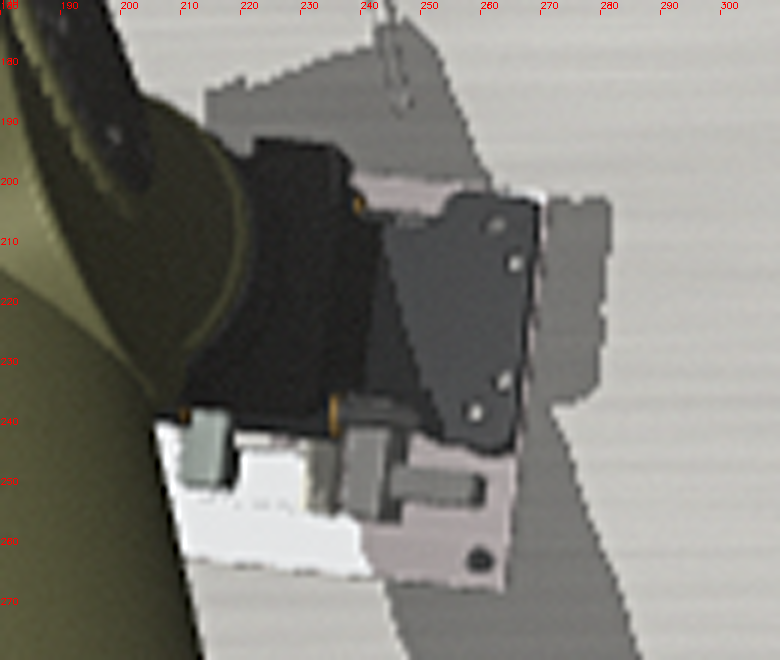

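```bash
python3 -m crank '{"dp":[[-0.2,0,0],[0,0,0.5],[0,0,0.5],[0,0,0.4],[0,0,0.2],[0,0,0],[0,0,0],[0,0,0]],"delta_rot":[[0,0,0],[0,0,0],[0,0,0],[0,0,0],[0,0,0],[0,0,0],[0,0,0],[0,0,0]]}'
python3 -c "
from h import *
go(.5392,.1879,.1266,83.2)"
```

```text
time: 9.15
position: [0.5392, 0.1877, 0.1318]
tool_rot: [2.349, 2.086, 0.001]
ft_force: [-0.2, -0.4, -1.3]
grip_width: 0.089
t 9.15 p [0.5392 0.1877 0.1318] yaw 83.19 tilt [0.0005 0.0002] f [-0.18 -0.38 -1.29] grip 7.7
 need cm (tool): [ 0.02 -0.    0.52]  turn rz: -0.0001
```

```bash
python3 -m crank '{"dp":[[0,0,0.2],[0,0,0.2],[0,0,0.1],[0,0,0],[-0.05,0,0],[-0.05,0,0],[0,0,0],[0,0,0]],"delta_rot":[[0,0,0],[0,0,0],[0,0,0],[0,0,0],[0,0,0],[0,0,0],[0,0,0],[0,0,0]]}'
python3 -c "
from h import *
go(.5392,.1879,.1026,83.2)"
```

```text
time: 9.95
position: [0.5389, 0.1866, 0.1266]
tool_rot: [-2.35, -2.085, -0.0]
ft_force: [0.5, 0.6, -1.5]
grip_width: 0.092
t 9.95 p [0.5389 0.1866 0.1266] yaw 83.19 tilt [0.0001 0.0001] f [ 0.53  0.59 -1.49] grip 8.0
 need cm (tool): [0.14 0.01 2.4 ]  turn rz: -0.0002
```

```bash
Z='"delta_rot":[[0,0,0],[0,0,0],[0,0,0],[0,0,0],[0,0,0],[0,0,0],[0,0,0],[0,0,0]]'
python3 -m crank '{"dp":[[-0.05,0,0],[0,0,0],[0,0,0],[0,0,0],[0,0,0],[0,0,0],[0,0,0],[0,0,0]],"delta_rot":[[0,0,0],[0,0,0],[0,0,0],[0,0,0],[0,0,0],[0,0,0],[0,0,0],[0,0,0]]}'
python3 -m crank '{"dp":[[-0.05,0,0],[0,0,0],[0,0,0],[0,0,0],[0,0,0],[0,0,0],[0,0,0],[0,0,0]],"delta_rot":[[0,0,0],[0,0,0],[0,0,0],[0,0,0],[0,0,0],[0,0,0],[0,0,0],[0,0,0]]}'
python3 -c "
from h import *
go(.5392,.1879,.1026,83.2)"
```

```text
time: 10.75
position: [0.5389, 0.1863, 0.1266]
tool_rot: [-2.349, -2.086, -0.001]
ft_force: [-0.5, 1.1, -0.1]
grip_width: 0.092
time: 11.55
position: [0.5388, 0.1859, 0.1267]
tool_rot: [-2.349, -2.086, -0.001]
ft_force: [1.2, 4.3, -0.1]
grip_width: 0.091
t 11.55 p [0.5388 0.1859 0.1267] yaw 83.2 tilt [0.0003 0.0006] f [ 1.22  4.33 -0.07] grip 7.9
 need cm (tool): [0.2  0.02 2.41]  turn rz: 0.0001
```

```bash
python3 -m crank '{"dp":[[0.05,0,0],[0,0,0.1],[0,0,0.15],[0,0,0.15],[0,0,0.15],[0,0,0.15],[0,0,0],[0,0,0]],"delta_rot":[[0,0,0],[0,0,0],[0,0,0],[0,0,0],[0,0,0],[0,0,0],[0,0,0],[0,0,0]]}'
python3 -c "
from h import *
go(.5392,.1864,.1026,83.2)"
```

```text
time: 12.35
position: [0.5388, 0.1861, 0.1193]
tool_rot: [2.349, 2.086, 0.0]
ft_force: [1.0, 3.0, -1.0]
grip_width: 0.09
t 12.35 p [0.5388 0.1861 0.1193] yaw 83.19 tilt [ 0.0001 -0.    ] f [ 0.95  2.98 -0.99] grip 7.8
 need cm (tool): [0.04 0.03 1.67]  turn rz: -0.0001
```

```bash
python3 -m crank '{"dp":[[0.03,0,0],[0,0,0.1],[0,0,0.15],[0,0,0.15],[0,0,0.15],[0,0,0.15],[0,0,0],[0,0,0]],"delta_rot":[[0,0,0],[0,0,0],[0,0,0],[0,0,0],[0,0,0],[0,0,0],[0,0,0],[0,0,0]]}'
python3 -c "
from h import *
go(.5392,.1864,.1026,83.2)"
```

```text
time: 13.15
position: [0.5397, 0.1861, 0.1136]
tool_rot: [2.349, 2.085, 0.002]
ft_force: [1.0, 1.4, 5.2]
grip_width: 0.093
t 13.15 p [0.5397 0.1861 0.1136] yaw 83.17 tilt [0.0017 0.0002] f [0.99 1.43 5.15] grip 8.1
 need cm (tool): [ 0.02 -0.05  1.1 ]  turn rz: -0.0005
```

```bash
python3 -m crank '{"dp":[[0,0,0.05],[0,0,0.1],[0,0,0.1],[0,0,0.1],[0,0,0.1],[0,0,0.1],[0,0,0],[0,0,0]],"delta_rot":[[0,0,0],[0,0,0],[0,0,0],[0,0,0],[0,0,0],[0,0,0],[0,0,0],[0,0,0]]}'
python3 -c "
from h import *
go(.5392,.1864,.1026,83.2)
im=ctrl.get_image('scene');crop(im,330,220,130,100,6,'pics/s5.png')"
```

```text
time: 13.95
position: [0.5396, 0.1861, 0.1079]
tool_rot: [2.349, 2.085, 0.002]
ft_force: [-0.2, 0.0, 5.2]
grip_width: 0.089
t 13.95 p [0.5396 0.1861 0.1079] yaw 83.17 tilt [0.0015 0.0002] f [-0.25  0.01  5.15] grip 7.8
 need cm (tool): [ 0.02 -0.04  0.53]  turn rz: -0.0004
```

View pics/s5.png

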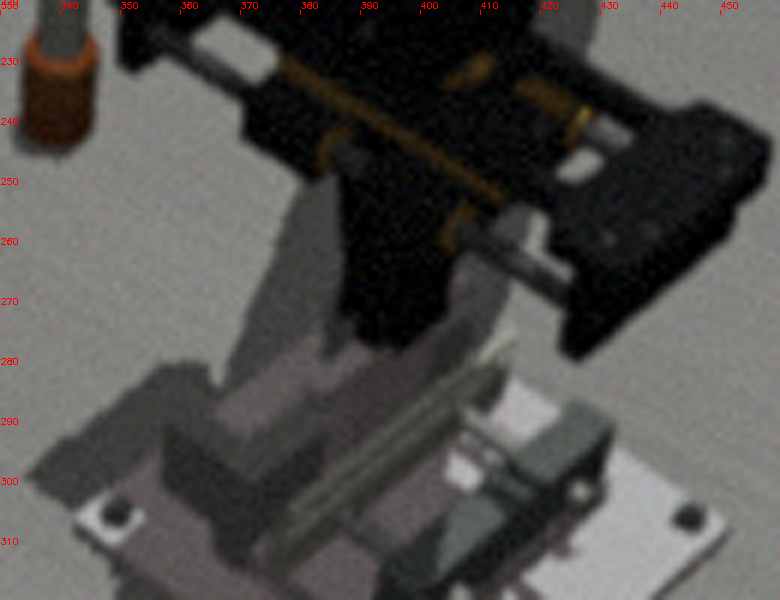

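```bash
python3 -m crank '{"dp":[[0,0,0.05],[0,0,0.1],[0,0,0.1],[0,0,0.1],[0,0,0.08],[0,0,0],[0,0,0],[0,0,0]],"delta_rot":[[0,0,0],[0,0,0],[0,0,0],[0,0,0],[0,0,0],[0,0,0],[0,0,0],[0,0,0]]}'
python3 -c "
from h import *
go(.5392,.1864,.1026,83.2)"
```

```text
time: 14.8
position: [0.5395, 0.1861, 0.1034]
tool_rot: [2.349, 2.085, 0.002]
ft_force: [-0.9, 1.4, 5.4]
grip_width: 0.09
t 14.8 p [0.5395 0.1861 0.1034] yaw 83.17 tilt [0.0013 0.0001] f [-0.87  1.37  5.45] grip 7.9
 need cm (tool): [ 0.02 -0.03  0.08]  turn rz: -0.0005
```

```bash
python3 -m crank '{"dp":[[0,0,0.05],[0,0,0.05],[0,0,0],[0,0,0],[0,0,0],[0,0,0],[0,0,0],[0,0,0]],"delta_rot":[[0,0,0],[0,0,0],[0,0,0],[0,0,0],[0,0,0],[0,0,0],[0,0,0],[0,0,0]]}'
python3 -c "
from h import *
go(.5392,.1864,.1026,83.2)"
```

```text
time: 15.6
position: [0.5394, 0.1862, 0.1025]
tool_rot: [2.349, 2.085, 0.002]
ft_force: [1.2, 1.4, 5.2]
grip_width: 0.093
t 15.6 p [0.5394 0.1862 0.1025] yaw 83.18 tilt [0.0012 0.0001] f [1.21 1.45 5.21] grip 8.1
 need cm (tool): [ 0.02 -0.02 -0.01]  turn rz: -0.0004
```

```bash
python3 -m crank '{"dp":[[0,0,0.05],[0,0,0.05],[0,0,0],[0,0,0],[0,0,0],[0,0,0],[0,0,0],[0,0,0]],"delta_rot":[[0,0,0],[0,0,0],[0,0,0],[0,0,0],[0,0,0],[0,0,0],[0,0,0],[0,0,0]]}'
python3 -c "
from h import *
go(.5392,.1864,.1026,83.2)"
```

```text
time: 16.4
position: [0.5396, 0.1861, 0.1024]
tool_rot: [2.349, 2.085, 0.002]
ft_force: [-1.3, 0.3, 11.6]
grip_width: 0.094
t 16.4 p [0.5396 0.1861 0.1024] yaw 83.17 tilt [0.0013 0.0004] f [-1.28  0.29 11.6 ] grip 8.1
 need cm (tool): [ 0.02 -0.04 -0.02]  turn rz: -0.0005
```

```bash
python3 -m crank '{"dp":[[0,0,-0.1],[0,0,-0.15],[0,0,-0.15],[0,0,-0.1],[0,0,-0.1],[0,0,0],[0,0,0],[0,0,0]],"delta_rot":[[0,0,0],[0,0,0],[0,0,0],[0,0,0],[0,0,0],[0,0,0],[0,0,0],[0,0,0]]}'
python3 -c "
from h import *
go(.5392,.1864,.1026,83.2)"
```

```text
time: 17.2
position: [0.5378, 0.1863, 0.1061]
tool_rot: [-2.348, -2.085, 0.003]
ft_force: [0.4, 2.4, -7.8]
grip_width: 0.09
t 17.2 p [0.5378 0.1863 0.1061] yaw 83.2 tilt [-0.0023 -0.0006] f [ 0.41  2.44 -7.75] grip 7.8
 need cm (tool): [0.03 0.14 0.35]  turn rz: 0.0
```

The upward pull meets about 7 N of drag and the downward push about 5 N, with almost no side load. The thin leaf binds, so I'll seat it again.

```bash
python3 -m crank '{"dp":[[0,0,0.1],[0,0,0.15],[0,0,0.15],[0,0,0.1],[0,0,0.1],[0,0,0],[0,0,0],[0,0,0]],"delta_rot":[[0,0,0],[0,0,0],[0,0,0],[0,0,0],[0,0,0],[0,0,0],[0,0,0],[0,0,0]]}'
python3 -c "
from h import *
go(.5392,.1864,.1026,83.2)"
```

```text
time: 18.0
position: [0.5398, 0.1862, 0.1025]
tool_rot: [2.349, 2.085, 0.003]
ft_force: [-2.9, -0.5, 9.3]
grip_width: 0.088
t 18.0 p [0.5398 0.1862 0.1025] yaw 83.17 tilt [0.0019 0.0005] f [-2.91 -0.5   9.33] grip 7.7
 need cm (tool): [ 0.02 -0.06 -0.01]  turn rz: -0.0005
```

```bash
python3 -m crank '{"dp":[[0,0,0],[0,0,0],[0,0,0],[0,0,0],[0,0,0],[0,0,0],[0,0,0],[0,0,0]],"delta_rot":[[0,0,0],[0,0,0],[0,0,0],[0,0,0],[0,0,0],[0,0,0],[0,0,0],[0,0,0]]}' 4
python3 -m crank '{"dp":[[0,0,0],[0,0,-1],[0,0,-2],[0,0,-3],[0,0,-3],[0,0,-3],[0,0,-2],[0,0,0]],"delta_rot":[[0,0,0],[0,0,0],[0,0,0],[0,0,0],[0,0,0],[0,0,0],[0,0,0],[0,0,0]]}'
python3 -c "
from h import *
go()
im=ctrl.get_image('scene');cv2.imwrite('pics/s6full.png',im);crop(im,330,210,130,130,6,'pics/s6.png')"
```

```text
time: 18.8
position: [0.5389, 0.1864, 0.1008]
tool_rot: [2.349, 2.086, 0.0]
ft_force: [0.2, 0.3, -0.5]
grip_width: 0.457
time: 19.6
position: [0.5407, 0.1869, 0.2451]
tool_rot: [2.348, 2.084, 0.011]
ft_force: [-1.1, 0.1, 0.4]
grip_width: 0.463
t 19.6 p [0.5407 0.1869 0.2451] yaw 83.18 tilt [0.0065 0.0033] f [-1.08  0.05  0.37] grip 40.3
 need cm (tool): [0. 0. 0.]  turn rz: None
```

View pics/s6.png

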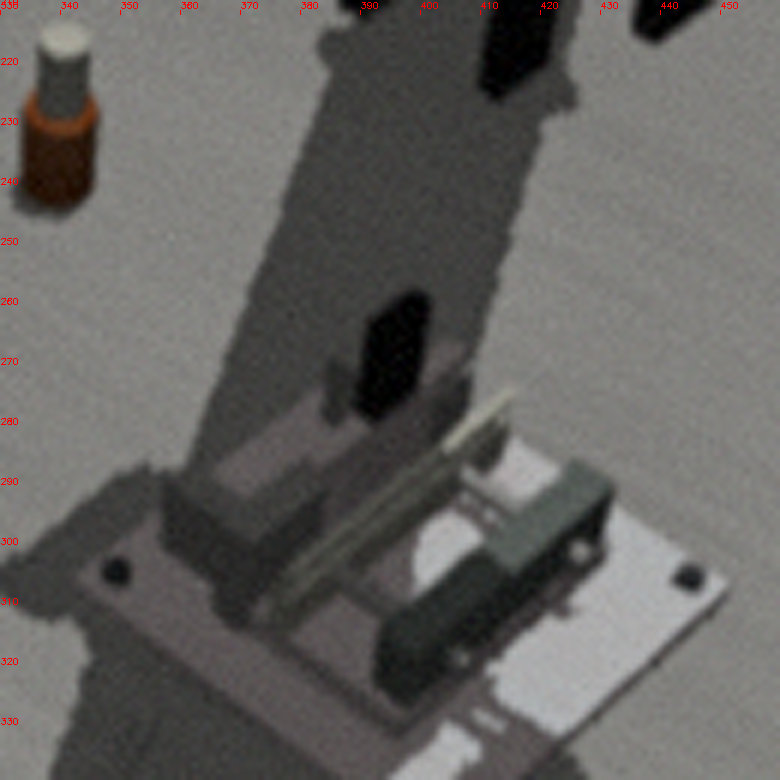

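```bash
python3 -c "
from h import *
for z in(.118,.0785):
  for d in(-.011,.011): print(z,proj('scene',(.539+d*.993,.1863-d*.118,z)).round(1))"
```

```text
0.118 [399.8 257.9]
0.118 [392.1 263.9]
0.0785 [397.5 273. ]
0.0785 [390.  279.1]
```

View pics/s6full.png

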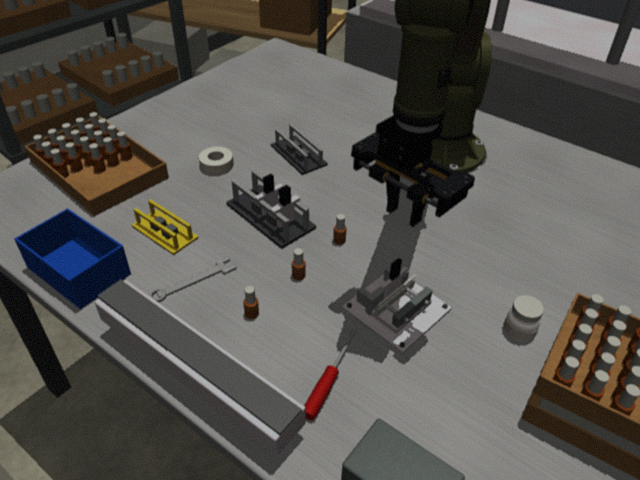

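The tab corners are where a fully seated leaf would project: predicted (399.8,257.9) and (390,279), seen at about (400,259) and (389,279). The other two leaves hang at (268,183) and (284,195), and the bystanders haven't moved. Handing in.

```bash
python3 -m crank '{"dp":[[0,0,0],[0,0,0],[0,0,0],[0,0,0],[0,0,0],[0,0,0],[0,0,0],[0,0,0]],"delta_rot":[[0,0,0],[0,0,0],[0,0,0],[0,0,0],[0,0,0],[0,0,0],[0,0,0],[0,0,0]]}'; python3 -c "
from bench import ctrl
print(ctrl.close_job())"
```

```text
time: 20.45
position: [0.5389, 0.1864, 0.2408]
tool_rot: [2.349, 2.086, 0.0]
ft_force: [-0.3, -0.7, -0.0]
grip_width: 0.459
the job is handed in; nothing more can be done
None
```

The thin leaf (8 mm) is the one that binds, so it stays pinched in the gap and the job is handed in at 20.45 s. I tried it first and did not touch the other two leaves.

- **Finding the gap:** I felt for the fixed guide with the leaf (about 4 N), then lowered it gently. It met a steady drag of about 5 N going down, then reached the bed.
- **Checking that it binds:** I pulled it up about 4 mm, where it resisted with about 7 to 8 N. I then pushed it back down to the bed (9 N), let go and backed off.
- **Last picture:** The leaf is upright, and its tab is within about 1 px of where a fully seated leaf should appear. The middle and thick leaves still hang on the rack, the bystanders look unmoved, and the gripper was clear, reading about 0 N.

None of my checks failed or disagreed. I could not measure the pinch force on the guide directly after letting go; I inferred it from the drag. The force sensor also has noise of about ±1 N.

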